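# Lock the egg mould, pin by pin

### The arm

A 7-joint arm with a two-finger parallel gripper is mounted at the origin on the work surface. World frame = base frame: x ahead of the robot, y to its left, z up, the work surface at z = 0. Lengths are in m, angles in rad, forces in N, time in s.
With the tool pointing down it reaches from about 0.425 to 0.925 m from the base axis. Payload 6.8 kg.
Tool frame: the origin (TCP) lies midway between the tips of the shut fingers; the grasp point (between the pads) lies 19 mm behind it (manip.grip_point_offset is the distance from the TCP to the grasp point, in m); z points along the fingers, y is the line along which they close (so a half turn about z gives the same grasp; the last joint's range is limited). The gripper opens to 85 mm and grips with 20 to 120 N. Pads are 22 mm wide; open, the fingers measure 114 mm over their backs; the gripper's body (76 mm by 85 mm) begins 54 mm behind the grasp point. The pads swing forward as they close: fully open they stand 13 mm farther back than shut.
Start: joints at [-1.438, 0.477, 0.022, 1.555, -0.011, 1.109, -0.083], TCP at [0.161, 0.656, 0.231] pointing down, gripper open.
Joint ranges: [-2.96, 2.96], [-0.34, 2.1], [-1.41, 1.46], [0.24, 2.44], [-1.37, 4.51], [0.17, 1.92], [-2.96, 2.96]. Speed limits (rad/s): [2.39, 2.39, 3.14, 3.14, 3.14, 3.14, 3.14].

### API

Orientations are given as a unit quaternion [x, y, z, w].
In Python, from bench import manip, capture, camera_info, models gives the robot as it stands. The module is installed in compiled form; this text tells all that it offers.
- The arm moves only by the tool apply_moves, never from a script. Its argument "moves" is a list of rows, each an object with "delta_rot": the turn, a rotation vector about the world's x, y, z in degrees, a list of three; "delta_pos": the shift along the world's x, y, z in cm, a list of three; "jaw": the closure, from 0 (fully open) to 1 (shut). In form: [{"delta_rot": [ax, ay, az], "delta_pos": [dx, dy, dz], "jaw": jaw}, ...]. A call has exactly 8 rows; each row is the pose to reach, as a shift and turn from the pose commanded when the call began; what a row does not reach only later rows make up. A row lasts 1/8 s, in which the tool goes at most 62.5 mm and 10.7 degrees, less where a joint would pass 70% of its speed; a pose out of reach is approached as far as the arm can. A call with a gripper value outside its range is refused whole. The fingers move at their own pace and stop on an object; the grip force is fixed at half the most. Time passes only in rows, so rows that repeat a pose let the fingers close, or fill a call up. It gives the time, the measured TCP pose, the force, the opening and the grip force at its end, in the units of the state.
- manip.state(): the state, without advancing time (a new reading comes with each control period).
- capture(name): name is "side" or "top"; returns (picture, depth): 420x560x3 uint8, blue, green, red; 420x560 float32, m along the optical axis (not along the pixel's ray), 0 where there is no reading.
- camera_info(name): a dict with "mtx" (3x3 intrinsics, pixels), "distortion" ([k1, k2, p1, p2, k3] as OpenCV has them; the pictures are not rectified), "R" (3x3) and "t" (3): a world point X has camera coordinates R X + t. Camera axes: x right, y down, z forward; pixel columns grow to the right and rows downward; lengths in m; the calibration is good to about 2 mm. A picture is of the moment at which its call begins. camera_info takes no time and is no camera call.
- manip.close_job(): hands the job in; it is judged then, once.
Trained networks look in the newest picture that a camera, given by its name, has taken for a name from the list of things; names that differ only in an ending like _2 or _b are one class to them, and where a whole thing is asked for, a point or a joint stands for the part that bears it (a point fixed in the world has none). Each returns a list of dicts, best first, with "score" (0 to 1); they miss things now and then, are a little off and sometimes report something else, mostly with a low value. They report only what shows in the picture. A call takes as long as a camera call.
- models.regions_of(camera, query): "region" (420x560 bool, what is visible of it) and "at" ([column, row] in pixels, amid what is visible of it).
- models.pinpoint(camera, query): "at" ([column, row] in pixels: a listed point, or the origin of a listed thing).
The state is a dict: "time_s": time; "qpos": joint angles; "joint_vel": joint speeds; "joint_efforts": joint torques, N m; "ee_pos": TCP position; "eef_rot": TCP orientation; "ft_force": force on the tool from outside, world axes, zero at the start; "moment": the same for the moment, N m; "grip_width": finger opening in m; "grip_force": force on a finger pad.
Only numpy, scipy, OpenCV 4.12 (cv2) and the standard library are available. Lean on these libraries where they do the work, as an engineer would, in place of code of your own. Each camera call takes 0.05 s, during which the arm holds its last target. There are 200 camera calls.

### The job

Lock the filled chocolate-egg mould by gently pressing its three steel locking pins fully home with a fingertip, one after the other: first the pin on the egg's flank, on the long side across from the hinge, then the pin off the egg's pointed end, and last the pin off its blunt end. Only press the pins: do not lift or shift the mould, and leave the things around it where they are.

Things in the scene. Friction and masses are not known exactly. Their poses are not given: they have to be found in the camera images.
- mould: closed chocolate-egg mould, loose, about 0.8 to 1.2 kg: pale grey block 230 (x) x 170 (y) x 40 (z) mm, half egg on top, two steel hinge barrels on its +y long side, three like steel locking pins with round heads standing up from its top. Origin: centre of its underside, on the table; z up, turned any way about z. Pressing a pin straight down does not tip it. It cracks above 40 N.
- egg_crest (a point): top of the dark brown half egg that lies on the mould, 75 mm above the table, at mould x -18, y 0 mm. The egg is 112 mm long (mould x -56 to 56 mm) and 70 mm wide; its pointed end is towards mould +x, its blunt, broad end towards mould -x.
- pin_flank_top (a point): top centre of the locking pin on the egg's flank, midway along the long side across from the hinge, at mould x 0, y -67 mm: the middle of its flat round steel head (24 mm across, 6 mm thick), which sits on a rubber neck that gives 0.5 mm per N, up to 8 mm. Head unpressed: 74 mm above the table with the pin fully out (joint 0), 60 mm with it fully home.
- pin_flank (a joint): how far the locking pin on the egg's flank, midway along the long side across from the hinge is pushed down into the mould, m: 0 fully out, 0.014 fully home on its stop; starts between 0 and 0.003. It slides straight down at about 4 to 5 N, has no return spring and stays where it is left (only its rubber neck springs back). Counts as home past 0.0105.
- pin_point_top (a point): top centre of the locking pin off the pointed end of the egg, at mould x 92, y 0 mm: the middle of its flat round steel head (24 mm across, 6 mm thick), which sits on a rubber neck that gives 0.5 mm per N, up to 8 mm. Head unpressed: 74 mm above the table with the pin fully out (joint 0), 60 mm with it fully home.
- pin_point (a joint): how far the locking pin off the pointed end of the egg is pushed down into the mould, m: 0 fully out, 0.014 fully home on its stop; starts between 0 and 0.003. It slides straight down at about 4 to 5 N, has no return spring and stays where it is left (only its rubber neck springs back). Counts as home past 0.0105.
- pin_blunt_top (a point): top centre of the locking pin off the blunt, broad end of the egg, at mould x -92, y 0 mm: the middle of its flat round steel head (24 mm across, 6 mm thick), which sits on a rubber neck that gives 0.5 mm per N, up to 8 mm. Head unpressed: 74 mm above the table with the pin fully out (joint 0), 60 mm with it fully home.
- pin_blunt (a joint): how far the locking pin off the blunt, broad end of the egg is pushed down into the mould, m: 0 fully out, 0.014 fully home on its stop; starts between 0 and 0.003. It slides straight down at about 4 to 5 N, has no return spring and stays where it is left (only its rubber neck springs back). Counts as home past 0.0105.
- cutter: loose steel ring cutter, 48 mm across, 35 mm high, standing beside the mould; a bystander. Origin at its underside.
- nut_cup: loose small white ceramic cup, 58 mm across, 45 mm high, standing beside the mould; a bystander. Origin at its underside.
- spatula: loose spatula about 200 mm long lying along the hinge side of the mould; a bystander. Origin at its underside, along its length.
- jar: loose amber glass jar, 68 mm across, 110 mm high, to the right, beyond the mould; a bystander. Origin at its underside.
- brush: loose brush about 180 mm long lying to the left; a bystander. Origin at its underside, along its length.
- bowl: loose steel bowl, 120 mm across, 55 mm high, standing to the left; a bystander. Origin at its underside.

How it is judged:
By the outcome, as a careful person would: the job done as asked, in the order asked, and still so for the second after the job is handed in, with the robot touching nothing.
It also fails if it takes over 50 s, if anything falls off the work surface, if the arm or the gripper's body presses on something with over 40 N, if the wrist force passes 120 N, or if a joint passes its speed limit or range.

## Working session

There is one attempt and no reset: what is moved stays moved. The work goes in short steps, Python scripts to look and compute and a tool call to move; the robot and the scene stay as the last step left them, time stands still between calls to the robot, and variables do not carry over. Pictures are saved under pics/ and viewed, at most 10 in all, crops included, and the job is handed in when it is done.

Besides the shell and the picture viewer there is one more tool, called after "Call:" as name([rows], argument=value, ...), one row to a line, values as JSON. apply_moves: Moves the arm, as the interface text tells. Its arguments: {"type":"object","properties":{"moves":{"type":"array"}},"required":["moves"]}

```bash
mkdir -p pics; cat > h.py <<'E'
import numpy as np, cv2
from bench import manip, capture, camera_info, models
def ray(cam,px):
    c=camera_info(cam); R=np.array(c["R"]);t=np.array(c["t"]).ravel()
    u=cv2.undistortPoints(np.array([[px]],float),np.array(c["mtx"]),np.array(c["distortion"])).ravel()
    return -R.T@t, R.T@np.array([u[0],u[1],1.])   # point at optical depth d: o+d*v
def tri(p1,p2,c1="top",c2="side"):
    o1,v1=ray(c1,p1);o2,v2=ray(c2,p2)
    s=np.linalg.lstsq(np.c_[v1,-v2],o2-o1,rcond=None)[0]
    a,b=o1+s[0]*v1,o2+s[1]*v2
    return (a+b)/2,np.linalg.norm(a-b)
def at_z(cam,px,z):
    o,v=ray(cam,px); return o+(z-o[2])/v[2]*v
def dep(cam,px,D):
    o,v=ray(cam,px); c,r=np.round(px).astype(int)
    w=D[r-1:r+2,c-1:c+2]; return o+np.median(w)*v
E
python3 - <<'E'
from h import *
np.set_printoptions(precision=4,suppress=True)
I={};D={}
for c in("top","side"):
    I[c],D[c]=capture(c); cv2.imwrite(f"pics/{c}0.png",I[c]); np.save(f"{c}D.npy",D[c])
for q in["pin_flank_top","pin_point_top","pin_blunt_top","egg_crest","mould","cutter","nut_cup","spatula","jar","brush","bowl"]:
    P={}
    for c in I:
        r=models.pinpoint(c,q); P[c]=r
        for d in r[:4]: print(q,c,round(d["score"],2),np.array(d["at"]),dep(c,d["at"],D[c]))
    if P["top"] and P["side"]: print("  tri",*tri(P["top"][0]["at"],P["side"][0]["at"]))
s=manip.state(); print({k:s[k] for k in("time_s","ee_pos","eef_rot","ft_force","qpos")})
E
```

```text
pin_flank_top top 0.62 [247.1 203.1] [0.5532 0.1157 0.0759]
pin_flank_top side 0.42 [249.2 241.8] [0.5584 0.1194 0.0743]
  tri [0.5571 0.116  0.0692] 0.004264857656936057
pin_point_top top 0.47 [282.3 209.3] [0.5281 0.016  0.0747]
pin_point_top side 0.55 [266.2 202.7] [0.534  0.0071 0.0736]
  tri [0.5297 0.0158 0.0821] 0.006468142593019595
pin_blunt_top top 0.54 [241.2 166. ] [0.6683 0.1277 0.0711]
pin_blunt_top top 0.35 [260.  179.6] [0.6214 0.0746 0.0746]
pin_blunt_top side 0.62 [193.1 239.1] [0.6784 0.1162 0.0695]
  tri [0.6694 0.1268 0.0819] 0.00922142722753582
egg_crest top 0.97 [257.2 179.7] [0.6216 0.0828 0.0749]
egg_crest side 0.94 [225.8 223.6] [0.6145 0.0747 0.0755]
egg_crest side 0.21 [189.9 242.5] [0.6832 0.1255 0.0695]
  tri [0.615  0.0825 0.0861] 0.0059268739306547955
mould top 0.88 [264.7 189.5] [0.5921 0.0629 0.0687]
mould side 0.76 [233.2 242.1] [0.596  0.106  0.0527]
  tri [ 0.6097  0.0648 -0.0013] 0.004224670809944138
cutter top 0.48 [246.7 237.9] [0.4642 0.1279 0.0015]
cutter side 0.95 [290.6 268.5] [0.4705 0.1516 0.0324]
  tri [ 0.4686  0.1278 -0.0043] 0.00701542
[... 554 characters left out ...]
 0.93 [213.6 133.5] [ 0.7146 -0.2907  0.0267]
  tri [ 0.7184 -0.3176  0.0036] 0.008551973764704644
brush top 0.58 [194.2 300. ] [0.2912 0.2872 0.0205]
brush side 0.82 [374.4 347.1] [0.3049 0.3058 0.0158]
  tri [ 0.2957  0.2933 -0.0136] 0.008406251592334409
bowl top 0.71 [158.8 259.6] [0.4165 0.3934 0.0048]
bowl side 0.57 [318.6 391. ] [0.4065 0.3897 0.0063]
bowl side 0.37 [194.1 240.2] [0.675  0.1203 0.0712]
  tri [0.4111 0.3915 0.0146] 0.008729880608335799
{'time_s': 1.2, 'ee_pos': array([0.161 , 0.6556, 0.2313]), 'eef_rot': array([0.1201, 0.9928, 0.    , 0.    ]), 'ft_force': array([ 1.0735, -0.011 ,  0.1689]), 'qpos': array([-1.4381,  0.477 ,  0.0224,  1.5554, -0.0115,  1.1093, -0.0831])}
```

```bash
python3 - <<'E'
import cv2,numpy as np
a=cv2.imread("pics/top0.png")[130:270,190:340]; b=cv2.imread("pics/side0.png")[160:330,150:340]
a=cv2.resize(a,(400,373),interpolation=cv2.INTER_CUBIC); b=cv2.resize(b,(400,358),interpolation=cv2.INTER_CUBIC)
o=np.zeros((373,800,3),np.uint8);o[:,:400]=a;o[:358,400:]=b
cv2.imwrite("pics/crop0.png",o)
E
```

```text
(no output)
```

View pics/top0.png

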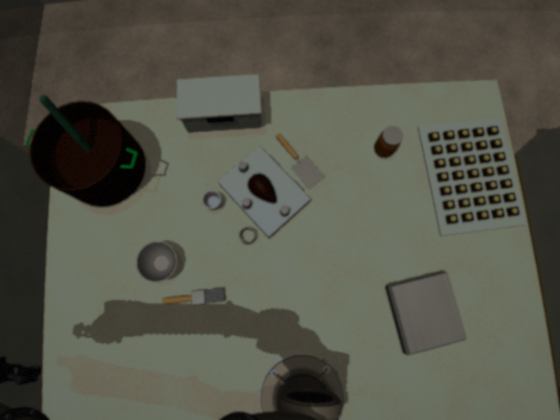

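View pics/crop0.png

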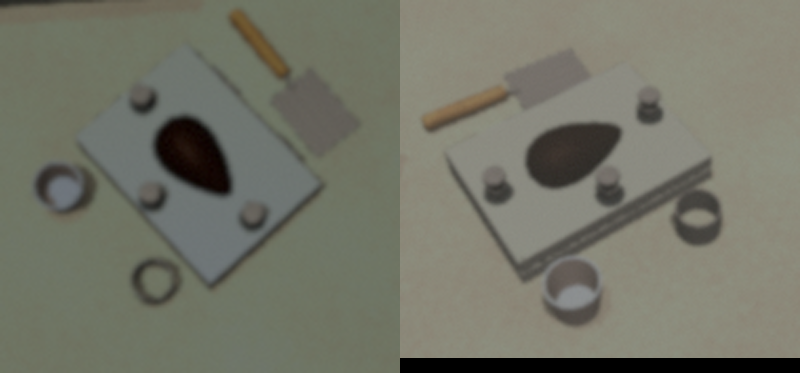

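```bash
cat > fit.py <<'E'
from h import *
from scipy.optimize import least_squares
np.set_printoptions(precision=4,suppress=True)
MP=np.array([[0,-67,72],[92,0,72],[-92,0,72]])/1000
def cloud(c,D):
    k=camera_info(c); g=np.stack(np.meshgrid(np.arange(560.),np.arange(420.)),-1).reshape(-1,1,2)
    u=cv2.undistortPoints(g,np.array(k["mtx"]),np.array(k["distortion"])).reshape(-1,2)
    P=np.c_[u,np.ones(len(u))]*D.reshape(-1,1); P[D.ravel()==0]=9
    return (P-np.array(k["t"]).ravel())@np.array(k["R"])
def place(p): 
    c,s=np.cos(p[2]),np.sin(p[2]); return MP@np.array([[c,-s,0],[s,c,0],[0,0,1]]).T+[p[0],p[1],0]
if __name__=="__main__":
    p0=np.array([.599,.0715,np.radians(-141.6)])
    for c in("top","side"):
        P=cloud(c,np.load(c+"D.npy")); n=np.linalg.norm(P[:,:2]-p0[:2],axis=1)<.17
        Q=P[n&(P[:,2]>.033)&(P[:,2]<.048)]; r=cv2.minAreaRect((Q[:,:2]*1000).astype(np.float32))
        print(c,"block",len(Q),np.median(Q[:,2]),r)
        for m in place(p0):
            H=P[(np.linalg.norm(P[:,:2]-m[:2],axis=1)<.03)&(P[:,2]>.064)]
            cc=cv2.minEnclosingCircle((H[:,:2]*1000).astype(np.float32)) if len(H)>2 else None
            print("  head",m[:2],len(H),H.mean(0),np.median(H[:,2]),cc)
    for c in("top","side"):
        capture(c)
        for q in("pin_flank","pin_point","pin_blunt","egg_crest","mould"):
            for d in models.regions_of(c,q)[:3]:
                a=np.array(d["at"]); print(c,q,round(d["score"],2),a,d["region"].sum(),at_z(c,a,.072))
E
python3 fit.py
```

```text
top block 3508 0.04057084590695281 ((577.5887451171875, 93.96749114990234), (230.61219787597656, 239.63975524902344), 40.358642578125)
  head [0.5574 0.124 ] 52 [0.5593 0.1208 0.0743] 0.07443271023806461 ((558.6963500976562, 121.59220123291016), 12.275904655456543)
  head [0.5269 0.0144] 52 [0.5297 0.0118 0.0739] 0.07434683439842876 ((529.826171875, 10.972395896911621), 11.921172142028809)
  head [0.6711 0.1286] 44 [0.6697 0.1254 0.0707] 0.070104177367469 ((670.2781372070312, 125.73609924316406), 11.418697357177734)
side block 5419 0.04084947437109137 ((579.7572631835938, 96.6450424194336), (229.60008239746094, 245.73651123046875), 38.61188888549805)
  head [0.5574 0.124 ] 92 [0.5605 0.1228 0.0741] 0.07421006958448845 ((561.1859130859375, 121.73359680175781), 12.090139389038086)
  head [0.5269 0.0144] 77 [0.5304 0.0136 0.0733] 0.07383607472181426 ((531.1014404296875, 11.159424781799316), 12.975748062133789)
  head [0.6711 0.1286] 84 [0.6733 0.1278 0.0706] 0.0708171229943188 ((674.0194702148438, 126.93389129638672), 11.956537246704102)
top pin_flank 0.17 [243.7 201.3] 52 [0.5602 0.1255 0.072 ]
top pin_point 0.47 [286.6 210.5] 30 [0.5243 0.0039 0.072 ]
top egg_crest 0.64 [264.5 187. ] 4416 [0.5988 0.0629 0.072 ]
top mould 0.84 [261.7 188.6] 4233 [0.5945 0.0714 0.072 ]
side pin_flank 0.42 [252.  246.1] 133 [0.5516 0.1283 0.072 ]
side pin_point 0.48 [267.3 203.8] 99 [0.5315 0.0088 0.072 ]
side pin_blunt 0.64 [265.8 205.3] 54 [0.5344 0.0135 0.072 ]
side pin_blunt 0.53 [195.5 245.5] 111 [0.669  0.1343 0.072 ]
side egg_crest 0.66 [232.8 239. ] 7305 [0.594  0.1125 0.072 ]
side egg_crest 0.25 [266.3 208. ] 52 [0.5325 0.0215 0.072 ]
side mould 0.96 [231.6 238.4] 7197 [0.5967 0.1111 0.072 ]
```

Call:
apply_moves([
  {"delta_rot": [0, 0, 0], "delta_pos": [2, -2.7, 0], "jaw": 1},
  {"delta_rot": [0, 0, 0], "delta_pos": [5, -6.7, 0], "jaw": 1},
  {"delta_rot": [0, 0, 0], "delta_pos": [8, -10.7, 0], "jaw": 1},
  {"delta_rot": [0, 0, 0], "delta_pos": [11, -14.7, 0], "jaw": 1},
  {"delta_rot": [0, 0, 0], "delta_pos": [14, -18.7, 0], "jaw": 1},
  {"delta_rot": [0, 0, 0], "delta_pos": [17, -22.7, 0], "jaw": 1},
  {"delta_rot": [0, 0, 0], "delta_pos": [20, -26.7, 0], "jaw": 1},
  {"delta_rot": [0, 0, 0], "delta_pos": [23, -30.7, 0], "jaw": 1},
])

```text
time_s: 2.8
ee_pos: [0.3919, 0.3472, 0.2316]
eef_rot: [0.12, 0.993, 0.0, 0.0]
ft_force: [-0.1, -0.1, -0.4]
grip_width: -0.0003
grip_force: 0.0
```

Call:
apply_moves([
  {"delta_rot": [0, 0, 0], "delta_pos": [3, -4, 0], "jaw": 1},
  {"delta_rot": [0, 0, 0], "delta_pos": [6, -8.1, -1], "jaw": 1},
  {"delta_rot": [0, 0, 0], "delta_pos": [9, -12.2, -2.5], "jaw": 1},
  {"delta_rot": [0, 0, 0], "delta_pos": [12, -16.2, -5], "jaw": 1},
  {"delta_rot": [0, 0, 0], "delta_pos": [15, -20.2, -8], "jaw": 1},
  {"delta_rot": [0, 0, 0], "delta_pos": [16.9, -22.7, -11], "jaw": 1},
  {"delta_rot": [0, 0, 0], "delta_pos": [16.9, -22.7, -12.7], "jaw": 1},
  {"delta_rot": [0, 0, 0], "delta_pos": [16.9, -22.7, -12.7], "jaw": 1},
])

```text
time_s: 3.8
ee_pos: [0.5587, 0.1222, 0.1032]
eef_rot: [0.12, 0.993, -0.0, -0.001]
ft_force: [-0.2, 0.9, 0.3]
grip_width: 0.0
grip_force: 0.0
```

```bash
python3 - <<'E'
from h import *
I={}
for c in("top","side"):
    I[c],_=capture(c)
a=I["top"][130:270,190:340]; b=I["side"][130:300,150:340]
o=np.zeros((373,800,3),np.uint8);o[:,:400]=cv2.resize(a,(400,373),interpolation=2);o[:358,400:]=cv2.resize(b,(400,358),interpolation=2)
cv2.imwrite("pics/crop1.png",o)
s=manip.state();print(s["time_s"],s["ee_pos"],s["ft_force"],s["qpos"])
E
```

```text
3.9 [0.55980498 0.1232231  0.10495128] [ 0.49526231  0.36624826 -0.22824669] [-0.51976084  0.47164669  0.25103941  1.92576586 -0.16527853  0.76309179
  1.15684293]
```

View pics/crop1.png

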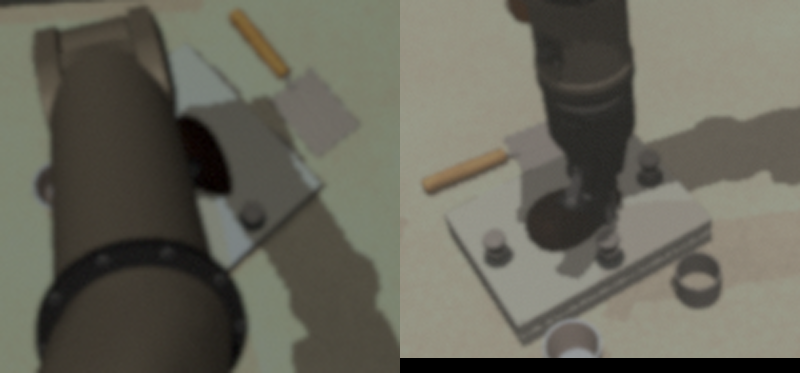

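Call:
apply_moves([
  {"delta_rot": [0, 0, 0], "delta_pos": [0, -0.1, -1], "jaw": 1},
  {"delta_rot": [0, 0, 0], "delta_pos": [0, -0.1, -2], "jaw": 1},
  {"delta_rot": [0, 0, 0], "delta_pos": [0, -0.1, -2.6], "jaw": 1},
  {"delta_rot": [0, 0, 0], "delta_pos": [0, -0.1, -2.9], "jaw": 1},
  {"delta_rot": [0, 0, 0], "delta_pos": [0, -0.1, -3.2], "jaw": 1},
  {"delta_rot": [0, 0, 0], "delta_pos": [0, -0.1, -3.5], "jaw": 1},
  {"delta_rot": [0, 0, 0], "delta_pos": [0, -0.1, -3.8], "jaw": 1},
  {"delta_rot": [0, 0, 0], "delta_pos": [0, -0.1, -4.0], "jaw": 1},
])

```text
time_s: 4.9
ee_pos: [0.5599, 0.1206, 0.0642]
eef_rot: [0.12, 0.993, 0.0, -0.0]
ft_force: [-0.6, -0.2, 3.1]
grip_width: 0.0
grip_force: 1.7
```

Call:
apply_moves([
  {"delta_rot": [0, 0, 0], "delta_pos": [0, 0, -0.15], "jaw": 1},
  {"delta_rot": [0, 0, 0], "delta_pos": [0, 0, -0.3], "jaw": 1},
  {"delta_rot": [0, 0, 0], "delta_pos": [0, 0, -0.45], "jaw": 1},
  {"delta_rot": [0, 0, 0], "delta_pos": [0, 0, -0.6], "jaw": 1},
  {"delta_rot": [0, 0, 0], "delta_pos": [0, 0, -0.75], "jaw": 1},
  {"delta_rot": [0, 0, 0], "delta_pos": [0, 0, -0.85], "jaw": 1},
  {"delta_rot": [0, 0, 0], "delta_pos": [0, 0, -0.95], "jaw": 1},
  {"delta_rot": [0, 0, 0], "delta_pos": [0, 0, -0.95], "jaw": 1},
])

```text
time_s: 5.9
ee_pos: [0.56, 0.1205, 0.0553]
eef_rot: [0.12, 0.993, 0.0, -0.0]
ft_force: [-3.2, -0.6, 8.8]
grip_width: 0.0
grip_force: 4.6
```

Call:
apply_moves([
  {"delta_rot": [0, 0, 0], "delta_pos": [0, 0, 1], "jaw": 1},
  {"delta_rot": [0, 0, 0], "delta_pos": [0, 0, 3], "jaw": 1},
  {"delta_rot": [0, 0, 0], "delta_pos": [0, 0, 5], "jaw": 1},
  {"delta_rot": [0, 0, 0], "delta_pos": [-0.7, -2.6, 5.2], "jaw": 1},
  {"delta_rot": [0, 0, 0], "delta_pos": [-1.5, -5.5, 5.2], "jaw": 1},
  {"delta_rot": [0, 0, 0], "delta_pos": [-2.3, -8.4, 5.2], "jaw": 1},
  {"delta_rot": [0, 0, 0], "delta_pos": [-2.9, -10.8, 5.2], "jaw": 1},
  {"delta_rot": [0, 0, 0], "delta_pos": [-2.9, -10.8, 5.2], "jaw": 1},
])

```text
time_s: 6.9
ee_pos: [0.5307, 0.0104, 0.1069]
eef_rot: [0.122, 0.993, -0.0, 0.0]
ft_force: [1.3, 0.3, -0.7]
grip_width: 0.0001
grip_force: 0.0
```

```bash
cat > chk.py <<'E'
from fit import *
import sys
p0=np.array([.601,.069,np.radians(-141)])
I,D=capture("side"); P=cloud("side",D)
for n,m in zip(("flank","point","blunt"),place(p0)):
    H=P[(np.linalg.norm(P[:,:2]-m[:2],axis=1)<.02)&(P[:,2]>.052)&(P[:,2]<.079)]
    print(n,m[:2],len(H),H.mean(0) if len(H) else "",np.median(H[:,2]) if len(H) else "")
s=manip.state();print(s["time_s"],s["ee_pos"],s["ft_force"])
b=I[130:300,150:340]; cv2.imwrite(f"pics/{sys.argv[1]}.png",cv2.resize(b,(760,680)[:2],interpolation=2)[:600])
E
python3 chk.py s2
```

```text
flank [0.5588 0.1211] 92 [0.5603 0.1234 0.0602] 0.06064661160512343
point [0.5295 0.0111] 108 [0.5302 0.0146 0.0691] 0.0729165300810783
blunt [0.6725 0.1269] 109 [0.6726 0.1289 0.0674] 0.07073274458898555
6.95 [0.5311 0.0121 0.1069] [1.0357 1.2822 0.0326]
```

View pics/s2.png

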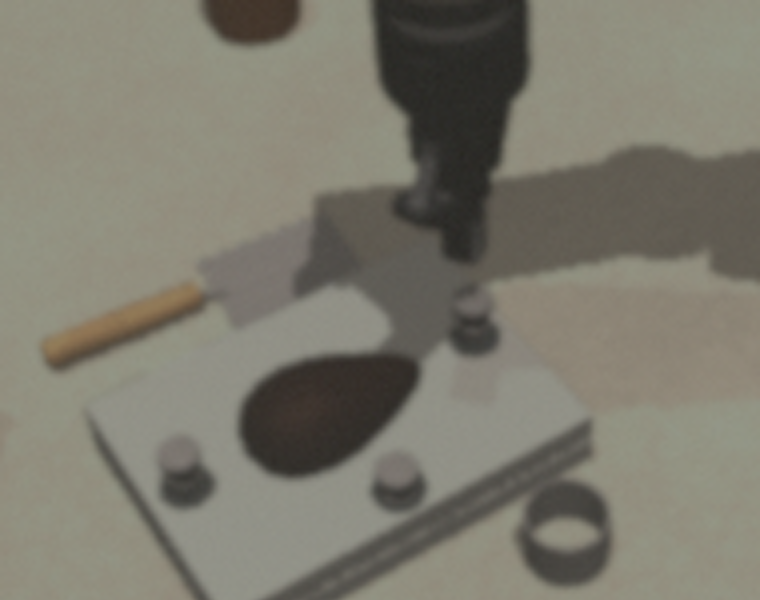

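Call:
apply_moves([
  {"delta_rot": [0, 0, 0], "delta_pos": [0, 0, -1.2], "jaw": 1},
  {"delta_rot": [0, 0, 0], "delta_pos": [0, 0, -2.2], "jaw": 1},
  {"delta_rot": [0, 0, 0], "delta_pos": [0, 0, -2.8], "jaw": 1},
  {"delta_rot": [0, 0, 0], "delta_pos": [0, 0, -3.1], "jaw": 1},
  {"delta_rot": [0, 0, 0], "delta_pos": [0, 0, -3.4], "jaw": 1},
  {"delta_rot": [0, 0, 0], "delta_pos": [0, 0, -3.7], "jaw": 1},
  {"delta_rot": [0, 0, 0], "delta_pos": [0, 0, -4.0], "jaw": 1},
  {"delta_rot": [0, 0, 0], "delta_pos": [0, 0, -4.2], "jaw": 1},
])

```text
time_s: 7.95
ee_pos: [0.5311, 0.0126, 0.0648]
eef_rot: [0.12, 0.993, 0.0, 0.0]
ft_force: [-1.6, 0.4, 3.1]
grip_width: 0.0
grip_force: 1.7
```

Call:
apply_moves([
  {"delta_rot": [0, 0, 0], "delta_pos": [0, 0, -0.15], "jaw": 1},
  {"delta_rot": [0, 0, 0], "delta_pos": [0, 0, -0.3], "jaw": 1},
  {"delta_rot": [0, 0, 0], "delta_pos": [0, 0, -0.45], "jaw": 1},
  {"delta_rot": [0, 0, 0], "delta_pos": [0, 0, -0.6], "jaw": 1},
  {"delta_rot": [0, 0, 0], "delta_pos": [0, 0, -0.75], "jaw": 1},
  {"delta_rot": [0, 0, 0], "delta_pos": [0, 0, -0.85], "jaw": 1},
  {"delta_rot": [0, 0, 0], "delta_pos": [0, 0, -0.95], "jaw": 1},
  {"delta_rot": [0, 0, 0], "delta_pos": [0, 0, -0.95], "jaw": 1},
])

```text
time_s: 8.95
ee_pos: [0.5311, 0.0126, 0.0557]
eef_rot: [0.12, 0.993, 0.0, 0.0]
ft_force: [-2.1, 0.4, 8.3]
grip_width: -0.0001
grip_force: 4.2
```

Call:
apply_moves([
  {"delta_rot": [0, 0, 0], "delta_pos": [0, 0, 1], "jaw": 1},
  {"delta_rot": [0, 0, 0], "delta_pos": [0, 0, 3], "jaw": 1},
  {"delta_rot": [0, 0, 0], "delta_pos": [0, 0, 6], "jaw": 1},
  {"delta_rot": [0, 0, 0], "delta_pos": [2, 1.6, 6.5], "jaw": 1},
  {"delta_rot": [0, 0, 0], "delta_pos": [5, 4, 6.5], "jaw": 1},
  {"delta_rot": [0, 0, 0], "delta_pos": [8, 6.5, 6.5], "jaw": 1},
  {"delta_rot": [0, 0, 0], "delta_pos": [11, 8.9, 6.5], "jaw": 1},
  {"delta_rot": [0, 0, 0], "delta_pos": [14.1, 11.4, 6.5], "jaw": 1},
])

```text
time_s: 9.95
ee_pos: [0.6726, 0.127, 0.1202]
eef_rot: [0.12, 0.993, -0.0, -0.0]
ft_force: [0.3, -0.4, 0.2]
grip_width: 0.0
grip_force: 0.0
```

```bash
python3 chk.py s3
```

```text
flank [0.5588 0.1211] 93 [0.5602 0.1232 0.06  ] 0.060410126452222795
point [0.5295 0.0111] 79 [0.5304 0.0131 0.0599] 0.060143271367435434
blunt [0.6725 0.1269] 112 [0.6726 0.1291 0.0673] 0.07078087642974466
10.0 [0.676  0.1322 0.1203] [4.4333 4.3833 1.3251]
```

View pics/s3.png

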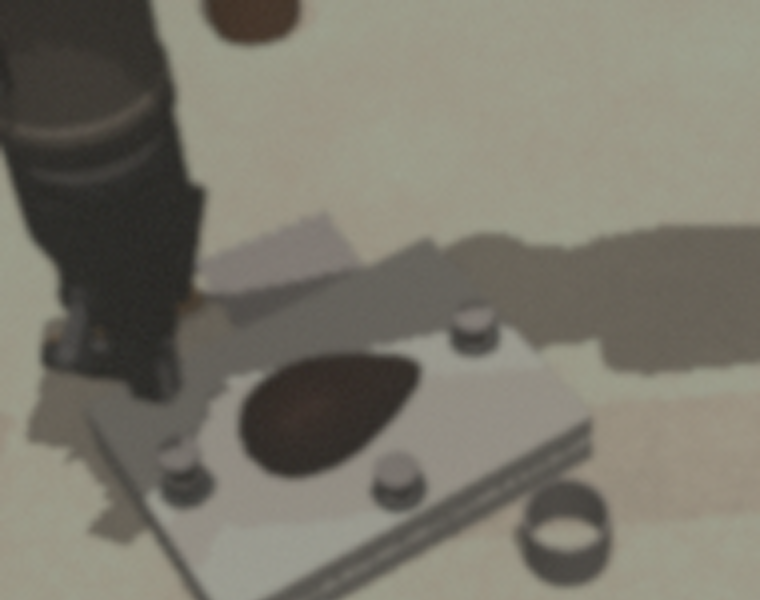

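Flank (398,470) and point (474,318) pins both read 60 mm, so they are home. The fingertip hangs over the blunt pin (180,455), and the mould has not moved.

Call:
apply_moves([
  {"delta_rot": [0, 0, 0], "delta_pos": [0, 0, 0], "jaw": 1},
  {"delta_rot": [0, 0, 0], "delta_pos": [0, 0, -1], "jaw": 1},
  {"delta_rot": [0, 0, 0], "delta_pos": [0, 0, -2.5], "jaw": 1},
  {"delta_rot": [0, 0, 0], "delta_pos": [0, 0, -3.6], "jaw": 1},
  {"delta_rot": [0, 0, 0], "delta_pos": [0, 0, -4.3], "jaw": 1},
  {"delta_rot": [0, 0, 0], "delta_pos": [0, 0, -4.7], "jaw": 1},
  {"delta_rot": [0, 0, 0], "delta_pos": [0, 0, -5.1], "jaw": 1},
  {"delta_rot": [0, 0, 0], "delta_pos": [0, 0, -5.4], "jaw": 1},
])

```text
time_s: 11.0
ee_pos: [0.6721, 0.1265, 0.0667]
eef_rot: [0.12, 0.993, 0.0, 0.0]
ft_force: [-1.4, -0.1, 3.5]
grip_width: -0.0
grip_force: 1.7
```

Call:
apply_moves([
  {"delta_rot": [0, 0, 0], "delta_pos": [0, 0, -0.2], "jaw": 1},
  {"delta_rot": [0, 0, 0], "delta_pos": [0, 0, -0.4], "jaw": 1},
  {"delta_rot": [0, 0, 0], "delta_pos": [0, 0, -0.6], "jaw": 1},
  {"delta_rot": [0, 0, 0], "delta_pos": [0, 0, -0.8], "jaw": 1},
  {"delta_rot": [0, 0, 0], "delta_pos": [0, 0, -0.95], "jaw": 1},
  {"delta_rot": [0, 0, 0], "delta_pos": [0, 0, -1.05], "jaw": 1},
  {"delta_rot": [0, 0, 0], "delta_pos": [0, 0, -1.15], "jaw": 1},
  {"delta_rot": [0, 0, 0], "delta_pos": [0, 0, -1.15], "jaw": 1},
])

```text
time_s: 12.0
ee_pos: [0.6722, 0.1265, 0.0555]
eef_rot: [0.12, 0.993, 0.0, 0.0]
ft_force: [-3.6, -0.7, 8.0]
grip_width: 0.0002
grip_force: 4.4
```

Call:
apply_moves([
  {"delta_rot": [0, 0, 0], "delta_pos": [0, 0, 1], "jaw": 1},
  {"delta_rot": [0, 0, 0], "delta_pos": [0, 0, 3], "jaw": 1},
  {"delta_rot": [0, 0, 0], "delta_pos": [0, 0, 6], "jaw": 1},
  {"delta_rot": [0, 0, 0], "delta_pos": [0, 0, 9], "jaw": 1},
  {"delta_rot": [0, 0, 0], "delta_pos": [0, 0, 12], "jaw": 1},
  {"delta_rot": [0, 0, 0], "delta_pos": [0, 0, 14], "jaw": 1},
  {"delta_rot": [0, 0, 0], "delta_pos": [0, 0, 15], "jaw": 1},
  {"delta_rot": [0, 0, 0], "delta_pos": [0, 0, 15], "jaw": 1},
])

```text
time_s: 13.0
ee_pos: [0.672, 0.1266, 0.2051]
eef_rot: [0.12, 0.993, 0.0, 0.0]
ft_force: [-0.2, 0.2, -0.6]
grip_width: -0.0003
grip_force: 0.0
```

```bash
python3 chk.py s4
```

```text
flank [0.5588 0.1211] 93 [0.5602 0.1232 0.06  ] 0.060005230504492364
point [0.5295 0.0111] 76 [0.5303 0.013  0.0601] 0.060294875425081246
blunt [0.6725 0.1269] 83 [0.6732 0.1279 0.06  ] 0.060359614042854025
13.05 [0.6716 0.1266 0.2042] [ 0.4826  0.1607 -1.3965]
```

View pics/s4.png

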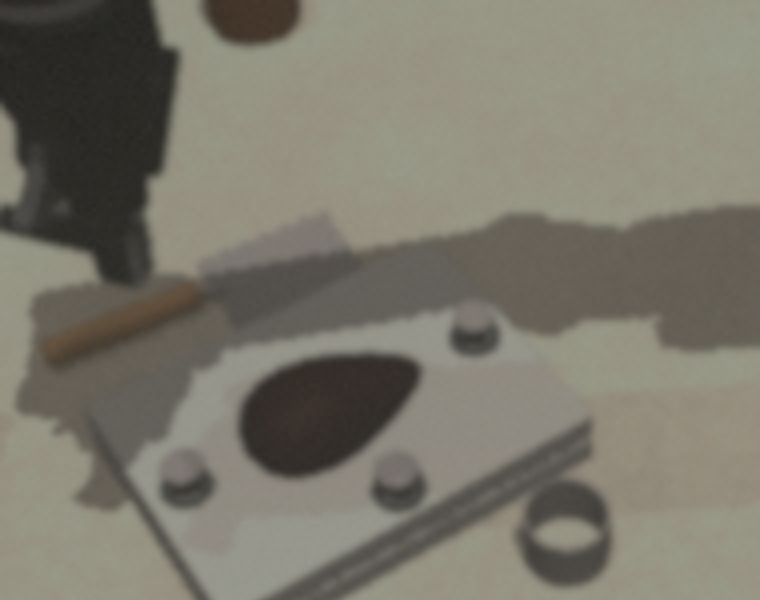

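All three heads (186,465), (398,470) and (474,318) sit at 60 mm. The mould and the things around it have not moved, and the arm is clear.

```bash
python3 -c "
from bench import manip
print(manip.close_job())"
```

```text
the job is handed in; nothing more can be done
None
```

I pressed the three pins home in the order flank, point, blunt, with at most about 9 N read at the end of each press; afterwards all three heads measured 60 mm (fully home), the mould and the things in the side view had not moved, and the job is handed in.

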